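# Put the setting block away and hold the cam press at full lift

### The arm

A 7-joint arm with a two-finger parallel gripper is mounted at the origin on the work surface. World frame = base frame: x ahead of the robot, y to its left, z up, the work surface at z = 0. Lengths are in m, angles in rad, forces in N, time in s.
With the tool pointing down it reaches from about 0.425 to 0.875 m from the base axis. Payload 8.4 kg.
Tool frame: the origin (TCP) lies on the centre line of the jaws, within the pads' length; the fingertips stand arm.finger_overhang ahead of it and the grasp point (between the pads) lies 8 mm behind it (arm.finger_overhang is the distance from the TCP to the fingertips, in m); z points along the fingers, y is the direction in which the jaws open and shut (so a half turn about z gives the same grasp; the last joint's range is limited). The gripper opens to 85 mm and grips with 20 to 120 N. Pads are 22 mm wide; open, the fingers measure 114 mm over their backs; the gripper's body (76 mm by 85 mm) begins 54 mm behind the grasp point. The pads swing forward as they close: fully open they stand 13 mm farther back than shut.
Start: joints at [1.125, 0.333, 0.04, 1.465, -0.013, 1.343, -0.059], TCP at [0.221, -0.611, 0.22] pointing down, gripper open.
Joint ranges: [-2.58, 2.58], [-0.38, 2.09], [-1.3, 1.39], [0.25, 2.4], [-1.5, 4.64], [0.08, 2.09], [-2.65, 2.65]. Speed limits (rad/s): [2.22, 2.22, 2.79, 2.79, 3.14, 3.14, 3.14].

### API

Orientations are given as a unit quaternion [x, y, z, w].
In Python, from workcell import arm gives the robot as it stands. Calls block until the motion is done:
- arm.movep(position, orientation): joint-space move of the TCP to a pose.
- arm.line_to(position, ori=None, rate=0.15, guard=None): straight line of the TCP; ori=None keeps the orientation; rate is the mean speed in m/s. With guard (N) it stops when the force on the tool has changed by that much, and returns True; else False.
- arm.movej(angles): joint-space move.
- arm.move_gripper(opening): finger opening in m; the grip force is fixed at half the most; returns when the fingers have stopped.
- arm.wait(seconds).
- arm.inverse_kinematics(position, orientation): joint angles nearest the present ones, or None.
- arm.camera(name): name is "scene" or "top" or "wrist"; returns (picture, depth): 384x512x3 uint8, red, green, blue; 384x512 float32, m along the optical axis (not along the pixel's ray), 0 where there is no reading.
- arm.camera_params(name): a dict with "camera_matrix" (3x3 intrinsics, pixels), "D" ([k1, k2, p1, p2, k3] as OpenCV has them; the pictures are not rectified), "R" (3x3) and "t" (3): a world point X has camera coordinates R X + t. Camera axes: x right, y down, z forward; pixel columns grow to the right and rows downward; lengths in m; the calibration is good to about 2 mm. A picture is of the moment at which its call begins: read the wrist's pose just before it. camera_params takes no time and is no camera call; for the wrist camera it gives the pose at the moment of the call.
A pose or a line that the arm cannot do raises arm.IKError and nothing moves.
- arm.close_job(): hands the job in, once; it reports no verdict.
Trained networks look in the newest picture that a camera, given by its name, has taken for a name from the list of things; names that differ only in an ending like _2 or _b are one class to them, and where a whole thing is asked for, a point or a joint stands for the part that bears it (a point fixed in the world has none). Each returns a list of dicts, best first, with "p" (0 to 1); they miss things now and then, are a little off and sometimes report something else, mostly with a low value. They report only what shows in the picture. A call takes as long as a camera call.
- arm.look_for(camera, label): "xy" ([column, row] in pixels, amid what is visible of it).
- arm.tip_of(camera, label): "xy" ([column, row] in pixels: a listed point, or the origin of a listed thing).
Readings, each from a call of its own:
- arm.get_time_s(): time.
- arm.get_qpos(): joint angles.
- arm.get_dq(): joint speeds.
- arm.get_effort(): joint torques, N m.
- arm.get_tcp_pos(): TCP position.
- arm.get_orientation(): TCP orientation.
- arm.get_ft_force(): force on the tool from outside, world axes, zero at the start.
- arm.get_torque(): the same for the moment, N m.
- arm.get_width(): finger opening in m.
Only numpy, scipy, OpenCV 4.12 (cv2) and the standard library are available. Lean on these libraries where they do the work, as an engineer would, in place of code of your own. Each camera call takes 0.05 s, during which the arm holds its last target.

### The job

The press is set, so put the red-topped setting block back upright, fully down in its own red-labelled pocket of the rack and let go of it. Then swing the press's red-handled cam lever up to the cam's highest lift, where the lever stands straight up, and keep hold of it there: finish while still holding the lever, because it springs back if released. Leave the other blocks, the jar and the screwdriver where they are.

Things in the scene. Friction and masses are not known exactly. Their poses are not given: they have to be found in the camera images.
- block_red: Rectangular aluminium setting block standing upright, 40 (its x) by 28 (its y) by 75 mm tall, red top quarter; origin at the centre of its underside. The one to put away; 0.2 kg or so. The top 47 mm stand out of the pocket when it is home.
- slot_red: Wooden pocket with red labels on its +y ledge and its -y face; 58 (x) by 46 (y) by 34 mm tall, opening 48 (x) by 36 mm (y), floor 6 mm above the origin. Origin: centre of its underside, 10 mm above the bench. A stored block has its 40 mm side along x. Empty at the start. Four pockets in a row along x, 58 mm apart, in varying order.
- cam_lever (a joint): Cam lever angle, rad. 0: back on its stop, leaning to the press's +x, 0.32 rad above level (starts at 0 to 0.25). Grows as it swings up towards the press's -x. 1.25: straight up, the highest lift; beyond (to 1.9) the lift falls again. Spring and friction: about 0.75 N m to move it near the top (6 N at the handle). Let go at the top it swings back to about 0.5.
- lever_grip (a point): Middle of the red round handle at the lever's end: 22 mm diameter, 58 mm long, lying along the press's y (level), sticking out sideways from the lever towards the press's +y and turning freely about its own axis. 130 mm from the pivot. Only this point's position means anything, not its axes.
- lever_pivot (a point): Point on the lever's level pivot axis (along the press's y), in the plane in which lever_grip swings, 60 mm above the bench. lever_grip lies 130 mm from it, straight above it at the highest lift.
- cam_press: Bench cam press, fixed: green base 160 (x) by 150 (y) by 12 mm, two posts, a wooden beam up to 158 mm, a wooden neck blank with black fingerboard on its lifting table, 250 mm along x. Lever on its +y side, 77 to 85 mm from the middle. Origin: centre of the base's underside, z up. The brass eccentric lifts the table 13 mm in all, up to the beam's cork pad.
- slot_blue: Wooden pocket with blue labels on its +y ledge and its -y face; 58 (x) by 46 (y) by 34 mm tall, opening 48 (x) by 36 mm (y), floor 6 mm above the origin. Origin: centre of its underside, 10 mm above the bench. A stored block has its 40 mm side along x. Holds the blue block.
- slot_yellow: Wooden pocket with yellow labels on its +y ledge and its -y face; 58 (x) by 46 (y) by 34 mm tall, opening 48 (x) by 36 mm (y), floor 6 mm above the origin. Origin: centre of its underside, 10 mm above the bench. A stored block has its 40 mm side along x. Holds the yellow block.
- slot_green: Wooden pocket with green labels on its +y ledge and its -y face; 58 (x) by 46 (y) by 34 mm tall, opening 48 (x) by 36 mm (y), floor 6 mm above the origin. Origin: centre of its underside, 10 mm above the bench. A stored block has its 40 mm side along x. Empty, but it belongs to the green block.
- block_blue: Rectangular aluminium setting block standing upright, 40 (its x) by 28 (its y) by 75 mm tall, blue top quarter; origin at the centre of its underside. Stands in its pocket; leave alone.
- block_yellow: Rectangular aluminium setting block standing upright, 40 (its x) by 28 (its y) by 75 mm tall, yellow top quarter; origin at the centre of its underside. Stands in its pocket; leave alone.
- block_green: Rectangular aluminium setting block standing upright, 40 (its x) by 28 (its y) by 75 mm tall, green top quarter; origin at the centre of its underside. Stands on the bench behind the red one; leave alone.
- varnish_jar: Amber jar, 60 mm diameter, 70 mm tall, at the back left; origin under its centre. Leave alone.
- screwdriver: Wooden-handled screwdriver, 200 mm long, lying at the back; leave alone.

How it is judged:
By the outcome, as a careful person would: the job done as asked, in the order asked, and still so for the second after the job is handed in, while the arm keeps its last pose, push and grip.
It also fails if it takes over 53 s, if anything falls off the work surface, if the arm or the gripper's body presses on something with over 40 N, if the wrist force passes 120 N, or if a joint passes its speed limit or range.

## Working session

There is one attempt and no reset: what is moved stays moved. The work goes in short steps, each a Python script; the robot and the scene stay as the last script left them, time stands still between calls to the robot, and variables do not carry over. Pictures are saved under pics/ and viewed, and the job is handed in when it is done.

```bash
ls; mkdir -p pics
python3 - <<'E'
from workcell import arm
import cv2, numpy as np
print(arm.get_time_s(), arm.get_tcp_pos(), arm.get_orientation(), arm.finger_overhang, arm.get_width())
for c in ("scene","top","wrist"):
    im,d=arm.camera(c)
    cv2.imwrite(f"pics/{c}0.png",im[:,:,::-1]); np.save(f"{c}0.npy",d)
    p=arm.camera_params(c); print(c,p)
    if c!="wrist":
        for l in ("block_red","slot_red","lever_grip","lever_pivot","cam_press","block_green","slot_green","slot_blue","slot_yellow"):
            r=arm.tip_of(c,l); print(l,[(np.round(q["xy"],1).tolist(),round(q["p"],2)) for q in r[:3]])
print(arm.get_time_s())
E
```

```text
pics
0.0 [ 0.22073364 -0.61086443  0.21890068] [ 9.85006876e-01  1.72513069e-01 -2.02922268e-04 -8.08434055e-04] 0.011 0.08553260764873377
scene {'camera_matrix': array([[373.15359702,   0.        , 253.88206237],
       [  0.        , 373.15359702, 191.50544954],
       [  0.        ,   0.        ,   1.        ]]), 'D': array([-0.10404461,  0.        ,  0.        ,  0.        ,  0.        ]), 'R': array([[ 0.39050542,  0.92042527,  0.01796772],
       [ 0.4738185 , -0.18421483, -0.86113932],
       [-0.78930447,  0.34479301, -0.50805141]]), 't': array([-0.23192244, -0.18340347,  1.3438667 ])}
block_red [([255.4, 205.7], 0.66), ([113.6, 241.5], 0.18)]
slot_red [([325.2, 182.9], 0.91), ([308.4, 177.6], 0.71)]
lever_grip [([173.3, 213.6], 0.88)]
lever_pivot [([164.5, 208.6], 0.59), ([340.6, 190.0], 0.56), ([235.9, 309.2], 0.31)]
cam_press [([116.1, 241.9], 0.59)]
block_green [([287.9, 264.3], 0.72)]
slot_green [([337.7, 189.8], 0.6), ([290.2, 261.0], 0.36), ([304.8, 176.7], 0.32)]
slot_blue [([360.7, 202.1], 0.73), ([112.3, 243.9], 0.62)]
slot_yellow [([340.3, 190.0], 0.72), ([307.9, 1
[... 666 characters left out ...]
1, 234.1], 0.64)]
cam_press [([384.1, 229.8], 0.81)]
block_green [([252.8, 154.3], 0.51)]
slot_green [([151.6, 232.1], 0.94)]
slot_blue [([148.6, 211.6], 0.69)]
slot_yellow [([163.8, 274.6], 0.68)]
wrist {'camera_matrix': array([[271.51303901,   0.        , 254.72266194],
       [  0.        , 271.51303901, 194.47197472],
       [  0.        ,   0.        ,   1.        ]]), 'D': array([-0.05718916,  0.        ,  0.        ,  0.        ,  0.        ]), 'R': array([[ 3.39405155e-01, -9.40640075e-01, -6.24701793e-04],
       [-9.08436404e-01, -3.27957454e-01,  2.59204953e-01],
       [-2.44023442e-01, -8.74079952e-02, -9.65822138e-01]]), 't': array([-0.64997658, -0.03251391,  0.37851649])}
1.05
```

View pics/scene0.png

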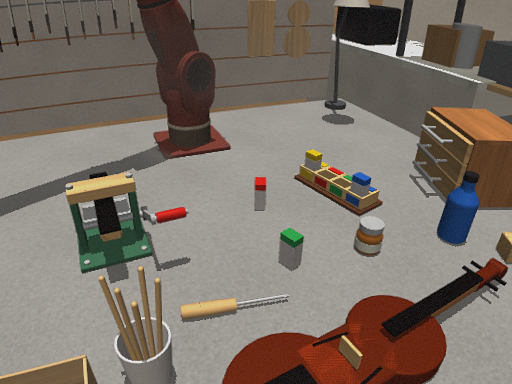

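View pics/top0.png

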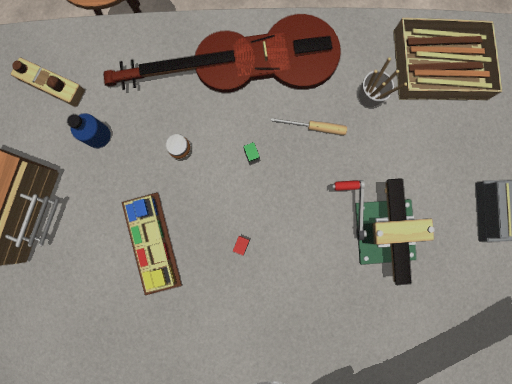

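The images show the rack on the left, with blue, green (empty), red (empty) and yellow pockets from the far end to the near end. The red block is at top pixel (242,245). The press is on the right, with its red handle at (347,186). Next I'll measure from depth.

```bash
cat > h.py <<'E'
import cv2, numpy as np
def cloud(p,d):
    h,w=d.shape
    u,v=np.meshgrid(np.arange(w),np.arange(h))
    n=cv2.undistortPoints(np.stack([u,v],-1).reshape(-1,1,2).astype(float),p["camera_matrix"],p["D"]).reshape(h,w,2)
    c=np.dstack([n*d[...,None],d])
    X=(c-p["t"])@p["R"]
    X[d<=0]=np.nan
    return X
def ray(p,xy):
    n=cv2.undistortPoints(np.array([[xy]],float),p["camera_matrix"],p["D"]).ravel()
    return -p["R"].T@p["t"], p["R"].T@np.array([n[0],n[1],1])
def at_z(p,xy,z):
    o,r=ray(p,xy); return o+r*(z-o[2])/r[2]
def tri(ps,xys):
    A=np.zeros((3,3));b=np.zeros(3)
    for p,xy in zip(ps,xys):
        o,r=ray(p,xy); r/=np.linalg.norm(r); M=np.eye(3)-np.outer(r,r); A+=M;b+=M@o
    x=np.linalg.solve(A,b)
    res=[np.linalg.norm(np.cross(x-ray(p,xy)[0],ray(p,xy)[1]/np.linalg.norm(ray(p,xy)[1]))) for p,xy in zip(ps,xys)]
    return x,res
def proj(p,X):
    r,_=cv2.Rodrigues(p["R"]); return cv2.projectPoints(np.array(X,float).reshape(-1,3),r,p["t"],p["camera_matrix"],p["D"])[0].reshape(-1,2)
E
python3 - <<'E'
from workcell import arm
from h import *
pt=arm.camera_params("top"); ps=arm.camera_params("scene")
d=np.load("top0.npy"); im=cv2.imread("pics/top0.png"); X=cloud(pt,d)
hsv=cv2.cvtColor(im,cv2.COLOR_BGR2HSV)
def rect(m,name):
    P=X[m]; P=P[~np.isnan(P).any(1)]
    r=cv2.minAreaRect(P[:,:2].astype(np.float32)*1000)
    print(name,len(P),"z",np.round(np.percentile(P[:,2],[5,50,95]),4),r)
u,v=np.meshgrid(np.arange(512),np.arange(384))
bench=X[(u>200)&(u<300)&(v>180)&(v<220)]; print("bench z",np.nanmedian(bench[:,2]))
box=lambda a,b,c,e:(u>=a)&(u<b)&(v>=c)&(v<e)
Z=np.nan_to_num(X[...,2])
rect(box(225,262,228,262)&(Z>0.06),"red top")
rect(box(240,265,138,168)&(Z>0.06),"green top")
rect(box(115,185,190,298)&(Z>0.035),"rack walls+blocks")
rect(box(115,185,190,298)&(Z>0.005),"rack all")
rect(box(115,185,190,222)&(Z>0.07),"blue")
rect(box(115,185,262,298)&(Z>0.07),"yellow")
for nm,z in (("slot_blue",.01),("slot_green",.01),("slot_red",.01),("slot_yellow",.01)):
    r=arm.tip_of("top",nm)
    if r: print(nm,r[0]["xy"],at_z(pt,r[0]["xy"],z))
m=box(328,364,176,196)&(hsv[...,1]>150)&((hsv[...,0]<10)|(hsv[...,0]>170))
rect(m,"handle")
g=tri([pt,ps],[[345,180],[173.3,213.6]]); print("grip tri",g)
E
python3 - <<'E'
import cv2
im=cv2.imread("pics/top0.png")
a=cv2.resize(im[185:300,105:275],None,fx=4.5,fy=4.5,interpolation=cv2.INTER_CUBIC); cv2.imwrite("pics/t_rack.png",a)
a=cv2.resize(im[165:300,310:450],None,fx=4.2,fy=4.2,interpolation=cv2.INTER_CUBIC); cv2.imwrite("pics/t_press.png",a)
E
```

```text
bench z 0.001168396168840726
red top 195 z [0.0723 0.0759 0.0789] ((483.01776123046875, 62.717506408691406), (27.7600040435791, 39.84467697143555), 66.90679168701172)
green top 201 z [0.0694 0.076  0.0793] ((711.6644287109375, 32.183963775634766), (40.407203674316406, 28.068614959716797), 19.80279541015625)
rack walls+blocks 2138 z [0.0401 0.0466 0.0924] ((491.8160400390625, 293.94476318359375), (232.88429260253906, 74.56259155273438), 13.651491165161133)
rack all 3847 z [0.0074 0.0423 0.0913] ((491.5241394042969, 302.505859375), (183.15589904785156, 276.54864501953125), 89.02545928955078)
blue 234 z [0.0774 0.0908 0.0941] ((578.2890014648438, 303.5854797363281), (40.23814010620117, 29.2718448638916), 13.13167953491211)
yellow 225 z [0.0775 0.0909 0.094 ] ((409.88433837890625, 262.54583740234375), (40.555965423583984, 29.86840057373047), 14.404906272888184)
slot_blue [148.6, 211.6] [0.57294357 0.30129185 0.01      ]
slot_green [151.6, 232.1] [0.51990944 0.29387642 0.01      ]
slot_red [157.1, 254.9] [0.46114645 0.28025873 0.01      ]
slot_yellow [163.8, 274.6] [0.41048314 0.26368337 0.01      ]
handle 202 z [0.1237 0.1277 0.1315] ((618.4888305664062, -190.88201904296875), (58.876556396484375, 19.232994079589844), 88.83604431152344)
grip tri (array([ 0.6302569 , -0.18675957,  0.12400045]), [np.float64(0.0006068229164103399), np.float64(0.0006068229164102247)])
```

View pics/t_rack.png

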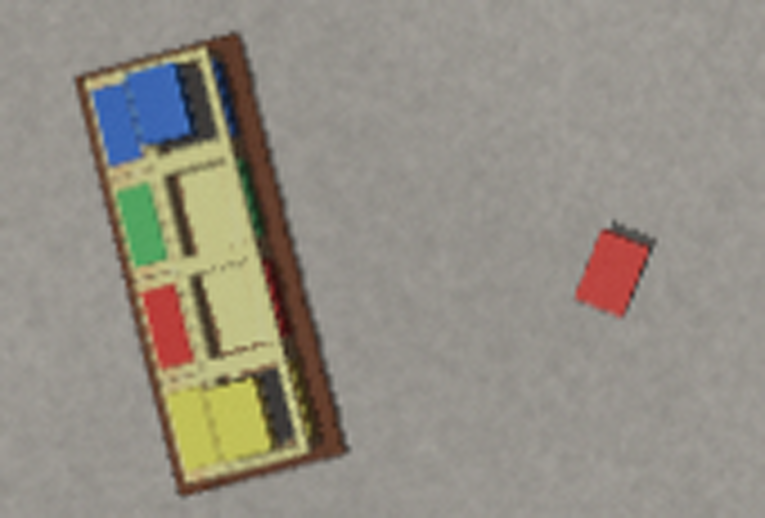

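View pics/t_press.png

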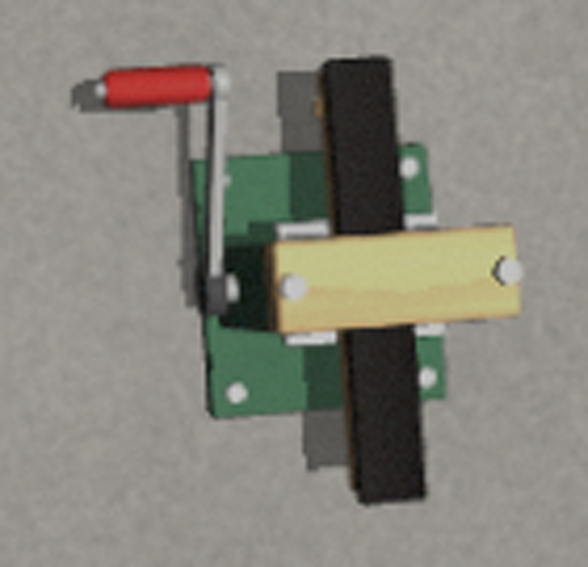

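```bash
cat >> h.py <<'E'
def Q(th):  # tool down, tool x at yaw th (deg)
    a=np.radians(th)/2; return [np.cos(a),np.sin(a),0,0]
E
python3 - <<'E'
from workcell import arm
from h import *
pt=arm.camera_params("top"); ps=arm.camera_params("scene")
d=np.load("top0.npy"); X=cloud(pt,d)
u,v=np.meshgrid(np.arange(512),np.arange(384)); box=lambda a,b,c,e:(u>=a)&(u<b)&(v>=c)&(v<e)
Z=np.nan_to_num(X[...,2])
def rect(m,name):
    P=X[m]; P=P[~np.isnan(P).any(1)]
    print(name,len(P),"z",np.round(np.percentile(P[:,2],[5,50,95]),4),cv2.minAreaRect(P[:,:2].astype(np.float32)*1000))
rect(box(366,445,205,255)&(Z>0.145)&(Z<.175),"beam")
rect(box(375,420,172,215)&(Z>0.06)&(Z<.14),"neck far")
rect(box(385,425,247,295)&(Z>0.06)&(Z<.14),"neck near")
rect(box(320,450,165,300)&(Z>0.0075)&(Z<.018),"base")
q=arm.inverse_kinematics([0.48,0.17,0.30],Q(0)); print(q)
arm.movep([0.48,0.17,0.30],Q(0))
print(arm.get_time_s(),arm.get_tcp_pos(),arm.get_ft_force())
p=arm.camera_params("wrist"); im,d=arm.camera("wrist")
cv2.imwrite("pics/w1.png",im[:,:,::-1]); np.savez("w1.npz",d=d,**p)
for l in ("block_red","slot_red"):
    print(l,[(np.round(r["xy"],1).tolist(),round(r["p"],2)) for r in arm.tip_of("wrist",l)[:2]])
E
```

```text
beam 1324 z [0.1556 0.159  0.1634] ((507.7750244140625, -311.33624267578125), (50.97454071044922, 136.08273315429688), 2.002838134765625)
neck far 688 z [0.1054 0.1216 0.1248] ((589.0755004882812, -307.9766845703125), (86.16797637939453, 42.837120056152344), 2.818068027496338)
neck near 684 z [0.1054 0.1216 0.1249] ((426.7406005859375, -315.5316467285156), (89.55133819580078, 43.20886993408203), 2.289024829864502)
base 1302 z [0.0091 0.0131 0.0167] ((512.14794921875, -312.7349853515625), (334.6628723144531, 336.9504699707031), 5.656356334686279)
[ 0.70338131  0.1326688  -1.21091363  1.62936139  0.12481152  1.4660834
 -2.08852268]
4.1583 [0.48034506 0.16919229 0.29987872] [-0.66671537 -0.02890841 -0.76292153]
block_red [([320.7, 161.1], 0.9)]
slot_red [([189.0, 169.0], 0.75)]
```

View pics/w1.png

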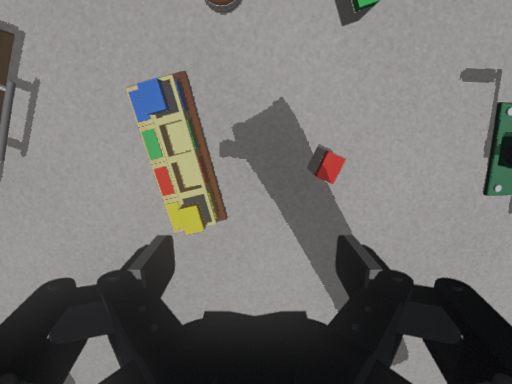

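The wrist view shows the red block at (331,167) and the empty red pocket at about (187,170). I'll measure from this picture and compare it with the top camera.

Run:
```python
from workcell import arm
from h import *
f=np.load("w1.npz"); p={k:f[k] for k in f}; d=f["d"]; X=cloud(p,d); im=cv2.imread("pics/w1.png")
u,v=np.meshgrid(np.arange(512),np.arange(384)); box=lambda a,b,c,e:(u>=a)&(u<b)&(v>=c)&(v<e)
Z=np.nan_to_num(X[...,2])
def rect(m,name):
    P=X[m]; P=P[~np.isnan(P).any(1)]
    print(name,len(P),"z",np.round(np.percentile(P[:,2],[5,50,95]),4),cv2.minAreaRect(P[:,:2].astype(np.float32)*1000))
rect(box(300,360,135,200)&(Z>0.062),"red top")
rect(box(110,240,60,245)&(Z>0.035)&(Z<.06),"rack walls")
rect(box(125,180,70,125)&(Z>0.078),"blue")
rect(box(160,215,190,245)&(Z>0.078),"yellow")
print("bench",np.nanmedian(X[box(260,320,200,230)][:,2]))
fl=box(160,215,145,200)&(Z<.03)&(Z>.006)
# rectified top-view maps at z=0.044 (walls)
for nm,pp,img in (("w",p,im),("t",arm.camera_params("top"),cv2.imread("pics/top0.png"))):
    th=np.radians(13.7); ex=np.array([np.cos(th),np.sin(th)]); ey=np.array([-ex[1],ex[0]])
    c=np.array([.466,.276])
    s=0.0002
    a,b=np.meshgrid(np.arange(-300,300),np.arange(-250,250)) # a:+x right , b down: -y
    P=np.dstack([c[0]+a*s*ex[0]-b*s*ey[0],c[1]+a*s*ex[1]-b*s*ey[1],np.full(a.shape,.044)])
    uv=proj(pp,P.reshape(-1,3)).reshape(*a.shape,2).astype(np.float32)
    o=cv2.remap(img,uv[...,0],uv[...,1],cv2.INTER_CUBIC)
    cv2.rectangle(o,(300-120,250-90),(300+120,250+90),(255,0,255),1)
    cv2.imwrite(f"pics/rect_{nm}.png",o)
```

```text
red top 619 z [0.0676 0.0744 0.0759] ((484.53472900390625, 61.91808319091797), (28.996259689331055, 40.20252990722656), 66.08805847167969)
rack walls 4386 z [0.0376 0.0441 0.0469] ((493.101806640625, 293.87908935546875), (232.80911254882812, 75.04987335205078), 13.467253684997559)
blue 788 z [0.0827 0.0897 0.0911] ((580.6481323242188, 302.28369140625), (40.70026779174805, 29.096220016479492), 14.48168659210205)
yellow 703 z [0.0828 0.0899 0.3336] ((444.35516357421875, 249.41986083984375), (42.69480895996094, 116.10460662841797), 70.12068176269531)
bench -0.0003807418417134865
```

View pics/rect_w.png

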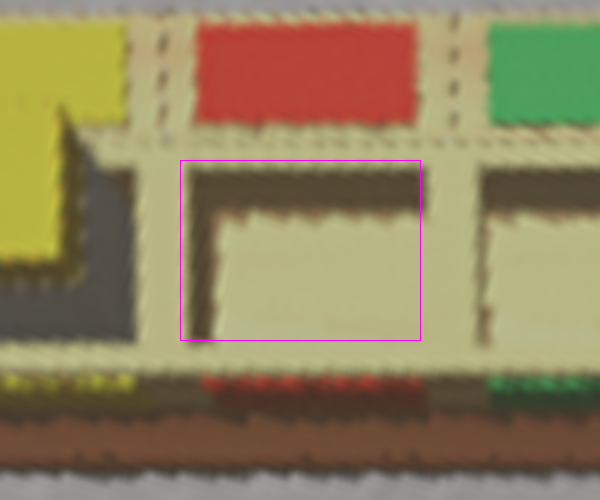

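View pics/rect_t.png

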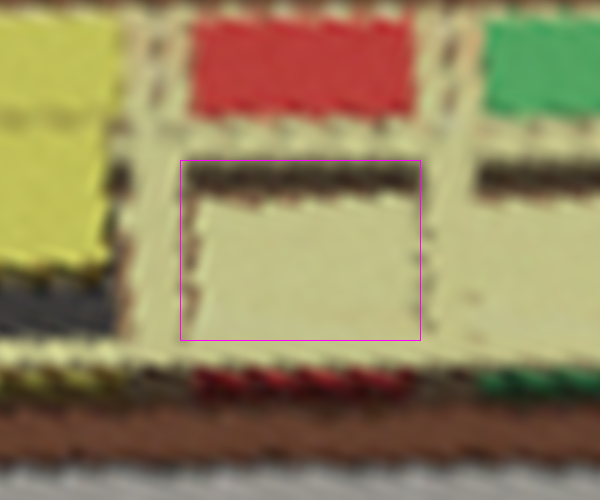

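Run:
```python
from workcell import arm
from h import *
for o in (0,180):
    for nm,pos,th in (("hov",[.4845,.0619,.17],-23.5),("grasp",[.4845,.0619,.055],-23.5),("over",[.4678,.2748,.19],13.6),("home",[.4678,.2748,.072],13.6),("lev",[.63,-.187,.22],90),("top",[.51,-.187,.19],90),("lev",[.63,-.187,.22],-90)):
        q=arm.inverse_kinematics(pos,Q(th+o)); print(o,nm,None if q is None else np.round(q,2))
```

```text
0 hov [ 0.84  0.16 -1.12  1.87  0.15  1.2  -2.32]
0 grasp [ 0.74  0.35 -1.08  1.99  0.37  1.01 -2.5 ]
0 over [ 0.39  0.35 -1.2   1.73  0.34  1.3  -2.21]
0 home [ 0.29  0.47 -1.09  1.86  0.47  1.1  -2.31]
0 lev [ 1.    0.61 -1.17  1.4   0.56  1.49 -0.15]
0 top [ 1.2   0.3  -1.09  1.73  0.28  1.28  0.05]
0 lev [-0.49  0.5   1.01  1.48 -0.43  1.39 -2.59]
180 hov [ 0.96  0.22 -1.28  1.87  0.22  1.22  0.77]
180 grasp [ 0.87  0.47 -1.27  1.99  0.51  1.06  0.53]
180 over [ 0.32  0.3  -1.1   1.73  0.28  1.28  0.98]
180 home [ 0.29  0.47 -1.09  1.86  0.47  1.1   0.83]
180 lev [-0.49  0.5   1.01  1.48 -0.43  1.39 -2.59]
180 top [-0.78  0.27  1.23  1.81 -0.27  1.25 -2.61]
180 lev [ 1.    0.61 -1.17  1.4   0.56  1.49 -0.15]
```

Run:
```python
from workcell import arm
from h import *
arm.movej([-0.15,0.08,0,1.72,0,1.34,1.1])
print(arm.get_time_s(),arm.get_tcp_pos(),arm.get_orientation())
for o in (0,180):
    for nm,pos,th in (("hov",[.4845,.0619,.17],-23.5),("grasp",[.4845,.0619,.055],-23.5),("over",[.4678,.2748,.19],13.6),("home",[.4678,.2748,.072],13.6),("lev",[.63,-.187,.22],92.5),("top",[.51,-.187,.19],92.5)):
        q=arm.inverse_kinematics(pos,Q(th+o)); print(o,nm,None if q is None else np.round(q,2))
```

```text
6.9917 [0.5297783  0.03524481 0.24370334] [1.59835152e-01 9.87143419e-01 2.65629720e-04 7.24070531e-04]
0 hov [-1.4   0.01  1.21  1.96 -0.01  1.18 -2.16]
0 grasp [-1.27  0.37  1.24  2.08 -0.43  0.98 -1.79]
0 over [-0.51  0.14 -0.12  1.76  0.02  1.24 -1.96]
0 home [-0.55  0.25 -0.07  1.89  0.02  1.   -1.96]
0 lev [ 0.04  0.35  0.24  1.45 -0.08  1.35  0.33]
0 top [ 0.05  0.13  0.24  1.78 -0.03  1.23  0.34]
180 hov [-0.19  0.04 -0.03  1.91  0.    1.19  0.94]
180 grasp [-0.19  0.17 -0.03  2.03  0.01  0.94  0.94]
180 over [-0.4   0.15 -0.24  1.76  0.04  1.24  1.16]
180 home [-0.4   0.26 -0.24  1.89  0.07  1.    1.14]
180 lev [-0.57  0.61  1.21  1.48 -0.57  1.44 -2.45]
180 top [-0.78  0.27  1.23  1.81 -0.27  1.25 -2.57]
```

```bash
python3 - <<'E'
from workcell import arm
from h import *
arm.move_gripper(0.07)
arm.movep([.4845,.0619,.16],Q(156.5))
p=arm.camera_params("wrist"); im,d=arm.camera("wrist"); cv2.imwrite("pics/w2.png",im[:,:,::-1])
g=arm.line_to([.4845,.0619,.055],guard=12)
print(g,arm.get_tcp_pos(),arm.get_ft_force())
arm.move_gripper(0.0)
print("w",arm.get_width(),arm.get_time_s(),arm.get_ft_force())
arm.line_to([.4845,.0619,.20],rate=.15)
print(arm.get_width(),arm.get_ft_force(),arm.get_tcp_pos(),arm.get_time_s())
arm.movep([.4678,.2748,.20],Q(193.6))
p=arm.camera_params("wrist"); im,d=arm.camera("wrist"); cv2.imwrite("pics/w3.png",im[:,:,::-1]); np.savez("w3.npz",d=d,**p)
im,d=arm.camera("scene"); cv2.imwrite("pics/s3.png",im[:,:,::-1])
print(arm.get_tcp_pos(),arm.get_width(),arm.get_time_s())
E
python3 - <<'E'
import cv2,numpy as np
a=cv2.imread("pics/w2.png");b=cv2.imread("pics/w3.png")
cv2.imwrite("pics/w23.png",cv2.resize(np.hstack([a,b]),(800,300)))
s=cv2.imread("pics/s3.png")[100:240,220:420]; cv2.imwrite("pics/s3c.png",cv2.resize(s,None,fx=4,fy=4))
E
```

```text
False [0.48543908 0.0619471  0.05596482] [-0.04029463  0.30740443  0.47366438]
w 0.025799277337086122 9.15 [-1.82865014 -0.18513147  6.18156906]
0.026052942899130564 [-1.06844737  0.44927751 -1.60120506] [0.48385182 0.06175764 0.19892923] 10.2667
[0.46823657 0.27362412 0.19970862] 0.025968146365290764 11.225
```

View pics/w23.png

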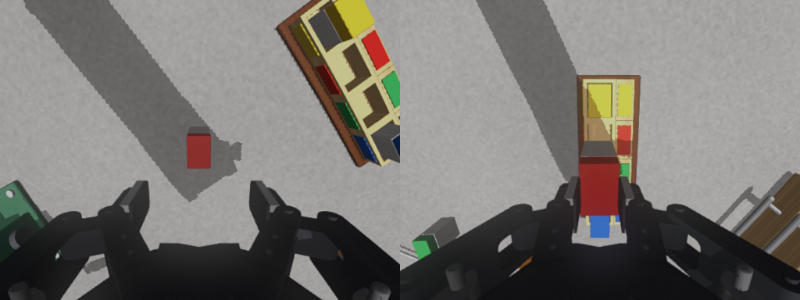

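View pics/s3c.png

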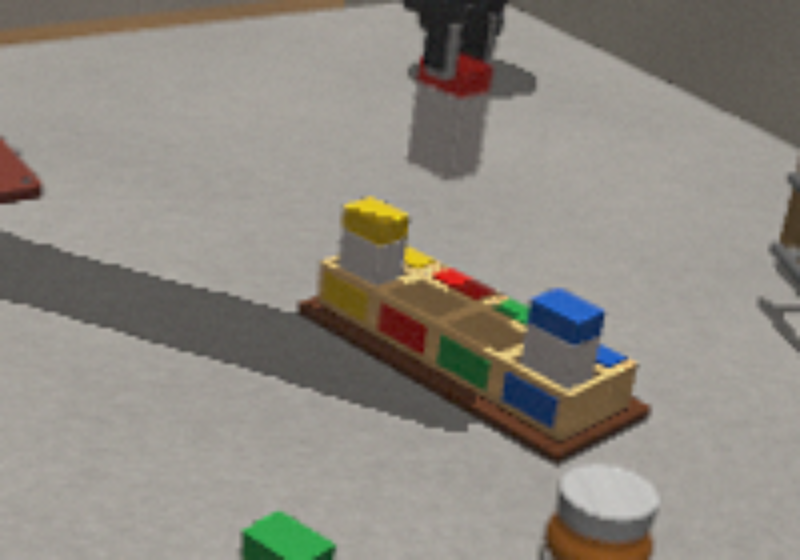

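The block is held and hanging straight, at (600,180) in the right-hand picture. Next I'll check its offset in the grip with the depth data, then lower it.

Run:
```python
from h import *
f=np.load("w3.npz"); p={k:f[k] for k in f}; d=f["d"]; X=cloud(p,d); im=cv2.imread("pics/w3.png")
hsv=cv2.cvtColor(im,cv2.COLOR_BGR2HSV); Z=np.nan_to_num(X[...,2])
m=(hsv[...,1]>140)&((hsv[...,0]<8)|(hsv[...,0]>172))
u,v=np.meshgrid(np.arange(512),np.arange(384)); m&=(u>220)&(u<300)&(v>170)&(v<300)
P=X[m]; print(m.sum(),np.nanpercentile(P[:,2],[2,25,50,75,98]))
t=P[np.abs(P[:,2]-np.nanpercentile(P[:,2],90))<.006]
th=np.radians(13.6); ex=np.array([np.cos(th),np.sin(th),0]); ey=np.array([-ex[1],ex[0],0])
tcp=np.array([.46824,.27362,.1997])
L=(t-tcp); print("top face local x",np.percentile(L@ex,[1,50,99]),"y",np.percentile(L@ey,[1,50,99]),"z",np.percentile(t[:,2],[5,50,95]))
r=cv2.minAreaRect((t[:,:2]*1000).astype(np.float32)); print(r)
# tilt of face
A=np.c_[t[:,:2]-t[:,:2].mean(0),np.ones(len(t))]; print("tilt",np.linalg.lstsq(A,t[:,2],rcond=None)[0])
```

```text
4124 [0.04466771 0.21731026 0.21802744 0.21850499 0.21945806]
top face local x [-0.02089831 -0.00338461  0.01765926] y [-0.01198242  0.00100293  0.0140694 ] z [0.21695765 0.21819834 0.21921828]
((467.0847473144531, 274.3563537597656), (40.628414154052734, 27.44684600830078), 13.90585708618164)
tilt [ 0.01799534 -0.00374819  0.21812491]
```

Run:
```python
from workcell import arm
from h import *
x,y=.4685,.2752
print(arm.line_to([x,y,.11],Q(193.6),rate=.15,guard=15),arm.get_tcp_pos(),arm.get_ft_force())
print(arm.line_to([x,y,.078],rate=.06,guard=10),arm.get_tcp_pos(),arm.get_ft_force())
print(arm.line_to([x,y,.069],rate=.03,guard=8),arm.get_tcp_pos(),arm.get_ft_force(),arm.get_time_s())
im,d=arm.camera("scene"); cv2.imwrite("pics/s4.png",cv2.resize(im[100:240,220:420,::-1],None,fx=4,fy=4))
```

```text
False [0.46908707 0.27532383 0.11088184] [-0.69042182  0.65095235 -2.36190229]
False [0.46852998 0.27525825 0.07797804] [ 0.28682698 -0.00760637 -3.31405913]
True [0.46924515 0.2755273  0.07092113] [-1.52675111 -1.35321279  7.47643796] 12.975
```

View pics/s4.png

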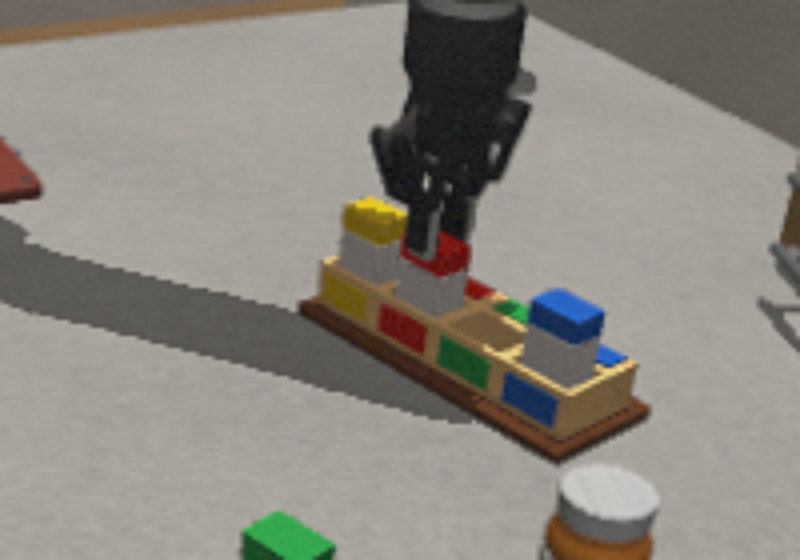

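Contact came at z=0.071, as expected for fully home. I'll release, back off, and then look from above the lever.

Run:
```python
from workcell import arm
from h import *
arm.move_gripper(0.055)
print(arm.get_ft_force())
arm.line_to([.4685,.2752,.20],rate=.2)
p=arm.camera_params("wrist"); im,d=arm.camera("wrist"); cv2.imwrite("pics/w5.png",im[:,:,::-1]); np.savez("w5.npz",d=d,**p)
arm.movep([.58,-.19,.30],Q(92.4))
print(arm.get_tcp_pos(),arm.get_time_s(),np.round(arm.get_qpos(),2))
p=arm.camera_params("wrist"); im,d=arm.camera("wrist"); cv2.imwrite("pics/w6.png",im[:,:,::-1]); np.savez("w6.npz",d=d,**p)
for l in ("lever_grip","lever_pivot"): print(l,[(r["xy"],r["p"]) for r in arm.tip_of("wrist",l)[:2]])
im,d=arm.camera("top"); cv2.imwrite("pics/t6.png",im[:,:,::-1]); np.save("t6.npy",d)
for l in ("lever_grip","lever_pivot"): print(l,[(r["xy"],r["p"]) for r in arm.tip_of("top",l)[:2]])
im,d=arm.camera("scene"); cv2.imwrite("pics/s6.png",im[:,:,::-1])
for l in ("lever_grip","lever_pivot"): print(l,[(r["xy"],r["p"]) for r in arm.tip_of("scene",l)[:2]])
f=np.load("w5.npz"); q={k:f[k] for k in f}; X=cloud(q,f["d"]); im=cv2.imread("pics/w5.png")
hsv=cv2.cvtColor(im,cv2.COLOR_BGR2HSV); Z=np.nan_to_num(X[...,2])
m=(hsv[...,1]>140)&((hsv[...,0]<8)|(hsv[...,0]>172))&(Z>.078)
t=X[m]; t=t[np.abs(t[:,2]-.091)<.004]; print("red top z",np.percentile(t[:,2],[5,50,95]),cv2.minAreaRect((t[:,:2]*1000).astype(np.float32)))
A=np.c_[t[:,:2]-t[:,:2].mean(0),np.ones(len(t))]; print("tilt",np.linalg.lstsq(A,t[:,2],rcond=None)[0])
cv2.imwrite("pics/w56.png",cv2.resize(np.hstack([im,cv2.imread("pics/w6.png")]),(800,300)))
```

```text
[-0.67530375  0.34338595 -0.39220325]
[ 0.58036603 -0.18829008  0.29956779] 16.0417 [ 0.03  0.22  0.25  1.45 -0.06  1.47  0.33]
lever_grip [([285.7, 180.7], 0.92)]
lever_pivot []
lever_grip [([348.0, 183.4], 0.54)]
lever_pivot []
lever_grip [([358.2, 201.3], 0.62), ([174.1, 209.6], 0.53)]
lever_pivot [([162.6, 205.8], 0.57)]
red top z [0.0886804  0.08970566 0.09080258] ((468.83709716796875, 274.0980224609375), (39.38037872314453, 26.427003860473633), 13.709697723388672)
tilt [0.00233363 0.00059322 0.08971402]
```

View pics/w56.png

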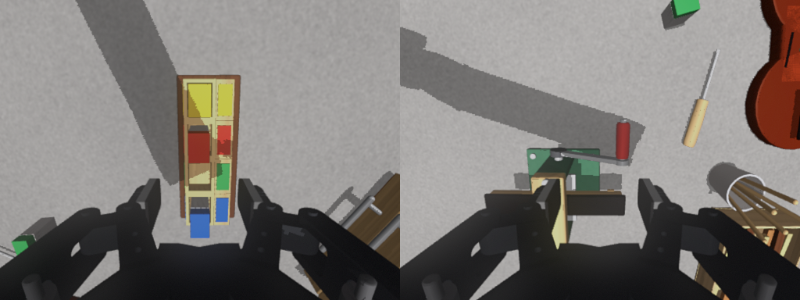

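View pics/s6.png

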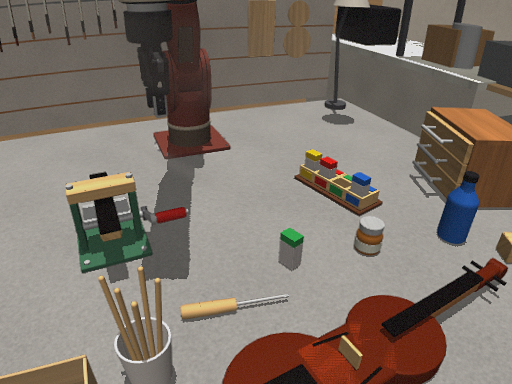

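The red block is seated: its top reads 0.0897, level with blue and yellow, with 0.002 tilt. Now I'll measure the handle and the lever.

Run:
```python
from workcell import arm
from h import *
from scipy.optimize import least_squares
def go(p,d,im,bx,name):
    X=cloud(p,d); hsv=cv2.cvtColor(im,cv2.COLOR_BGR2HSV); Z=np.nan_to_num(X[...,2])
    u,v=np.meshgrid(np.arange(512),np.arange(384)); a,b,c,e=bx
    m=(u>=a)&(u<b)&(v>=c)&(v<e)&(hsv[...,1]>130)&((hsv[...,0]<8)|(hsv[...,0]>172))&(Z>.08)&(Z<.2)
    P=X[m]
    # cylinder fit: level axis, yaw th, point (x0,z0)
    def res(q):
        ax=np.array([-np.sin(q[0]),np.cos(q[0])]); n=np.array([ax[1],-ax[0]])
        s=(P[:,:2]-P[:,:2].mean(0))@n
        return np.hypot(s-q[1],P[:,2]-q[2])-.011
    r=least_squares(res,[.04,0,.12],loss="soft_l1",f_scale=.001)
    ax=np.array([-np.sin(r.x[0]),np.cos(r.x[0])]); n=np.array([ax[1],-ax[0]])
    t=(P[:,:2]-P[:,:2].mean(0))@ax; lo,hi=np.percentile(t,[0.5,99.5])
    c=P[:,:2].mean(0)+n*r.x[1]+ax*(lo+hi)/2
    print(name,m.sum(),"yaw",np.degrees(r.x[0]),"centre",c,r.x[2],"len",hi-lo,"rms",np.sqrt(np.mean(r.fun**2)))
    return X,Z
f=np.load("w6.npz"); p={k:f[k] for k in f}; 
X,Z=go(p,f["d"],cv2.imread("pics/w6.png"),(265,310,145,215),"wrist")
go(arm.camera_params("top"),np.load("t6.npy"),cv2.imread("pics/t6.png"),(325,368,172,200),"top")
go(arm.camera_params("top"),np.load("top0.npy"),cv2.imread("pics/top0.png"),(325,368,172,200),"top")
# base plate/beam with wrist
u,v=np.meshgrid(np.arange(512),np.arange(384))
m=(u>150)&(u<300)&(v>185)&(v<235)&(Z>.009)&(Z<.016)
im=cv2.imread("pics/w6.png"); h=cv2.cvtColor(im,cv2.COLOR_BGR2HSV); 
g=(h[...,0]>60)&(h[...,0]<90)&(h[...,1]>70)&(u>150)&(u<270)&(v>180)&(v<250)&(Z<.02)
P=X[g]; print("green",g.sum(),cv2.minAreaRect((P[:,:2]*1000).astype(np.float32)), np.median(P[:,2]))
g0=cv2.imread("pics/top0.png"); h=cv2.cvtColor(g0,cv2.COLOR_BGR2HSV); Xt=cloud(arm.camera_params("top"),np.load("top0.npy")); Zt=np.nan_to_num(Xt[...,2])
g=(h[...,0]>60)&(h[...,0]<90)&(h[...,1]>70)&(u>345)&(u<430)&(v>190)&(v<275)&(Zt<.02)
P=Xt[g]; print("green top",g.sum(),cv2.minAreaRect((P[:,:2]*1000).astype(np.float32)), np.median(P[:,2]))
ps=arm.camera_params("scene"); pt=arm.camera_params("top")
print("pivot tri",tri([pt,ps],[[343.1,234.1],[162.6,205.8]]), tri([pt,ps],[[343.1,234.1],[164.5,208.6]]))
a=cv2.resize(im[170:300,140:310],None,fx=4.5,fy=4.5,interpolation=cv2.INTER_CUBIC); cv2.imwrite("pics/w6c.png",a)
```

```text
wrist 713 yaw 2.596939763910737 centre [ 0.61897195 -0.19119176] 0.11693285808798241 len 0.057067772182021644 rms 0.0006951109422297222
top 202 yaw 3.9752940907304444 centre [ 0.61878259 -0.19051953] 0.11850940655425234 len 0.05610160723358839 rms 0.001737565693903329
top 212 yaw 0.43951804937259265 centre [ 0.61834002 -0.19097777] 0.11836444489381458 len 0.05891333190507177 rms 0.0015569401229580898
green 1967 ((505.9923095703125, -284.9683532714844), (156.30899047851562, 93.5525894165039), 2.5038716793060303) nan
green top 1104 ((507.53570556640625, -309.3302001953125), (166.05638122558594, 136.48428344726562), 6.7576375007629395) nan
pivot tri (array([ 0.50359565, -0.18882654,  0.06647729]), [np.float64(0.0007748530438070438), np.float64(0.0007748530438070547)]) (array([ 0.50411432, -0.18782317,  0.05919507]), [np.float64(0.0016792604097815005), np.float64(0.0016792604097814832)])
```

View pics/w6c.png

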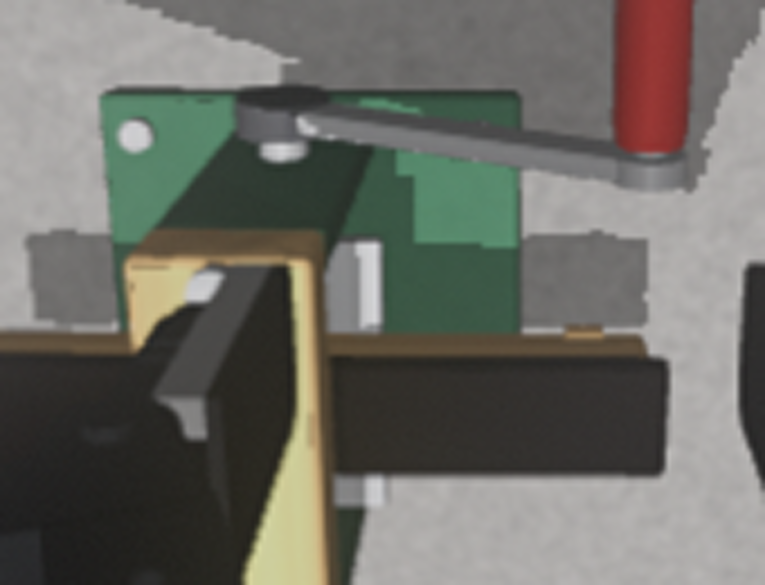

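The handle is at (0.619,-0.191,0.117) with yaw 2.6°, which puts the pivot at about (0.502,-0.197,0.06). I'll grasp the handle now.

Run:
```python
from workcell import arm
from h import *
q=Q(92.6); x,y=.619,-.187
arm.movep([x,y,.20],q)
g=arm.line_to([x,y,.109],rate=.12,guard=10)
print(g,arm.get_tcp_pos(),arm.get_ft_force())
arm.move_gripper(0.0)
print("w",arm.get_width(),arm.get_tcp_pos(),arm.get_ft_force(),arm.get_time_s())
im,d=arm.camera("scene"); cv2.imwrite("pics/s7.png",cv2.resize(im[130:290,40:240,::-1],None,fx=3.5,fy=3.5))
```

```text
False [ 0.61959273 -0.1872547   0.11011183] [-0.04508386 -0.27544553  0.25186491]
w 0.014631877792353852 [ 0.61933908 -0.18710898  0.10938869] [ 0.81784982 -0.59898317  0.89938944] 18.3583
```

View pics/s7.png

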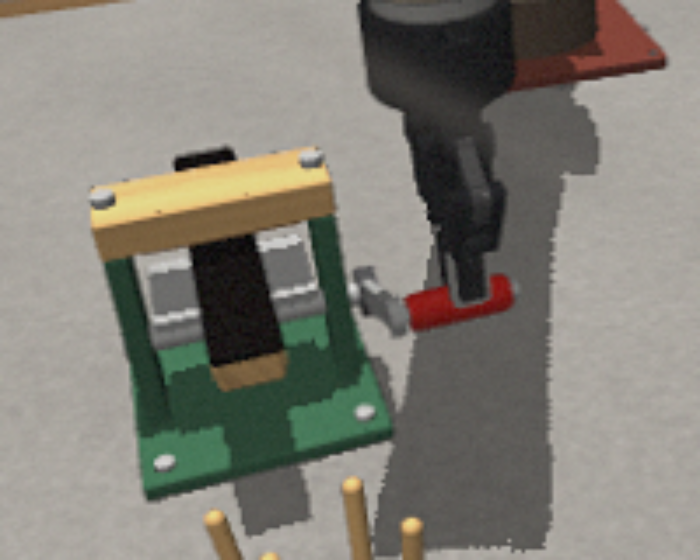

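Run:
```python
from workcell import arm
from h import *
p=arm.camera_params("wrist"); im,d=arm.camera("wrist"); cv2.imwrite("pics/w8.png",cv2.resize(im[150:384,150:360,::-1],None,fx=2.5,fy=2.5))
im=cv2.imread("pics/s7.png")
ps=arm.camera_params("scene"); im,d=arm.camera("scene"); X=cloud(ps,d); im=np.ascontiguousarray(im[:,:,::-1])
cv2.imwrite("pics/s8.png",cv2.resize(im[185:235,145:205],None,fx=12,fy=12,interpolation=cv2.INTER_NEAREST))
for v in range(196,222,2): print(v,[tuple(np.round(X[v,u]*1000).astype(int)) if d[v,u]>0 else None for u in (168,172,174,176,178)])
```

```text
196 [(np.int64(654), np.int64(-197), np.int64(180)), (np.int64(672), np.int64(-193), np.int64(189)), (np.int64(671), np.int64(-189), np.int64(187)), (np.int64(672), np.int64(-186), np.int64(188)), (np.int64(670), np.int64(-182), np.int64(185))]
198 [(np.int64(652), np.int64(-197), np.int64(174)), (np.int64(669), np.int64(-193), np.int64(183)), (np.int64(657), np.int64(-187), np.int64(175)), (np.int64(657), np.int64(-184), np.int64(174)), (np.int64(657), np.int64(-180), np.int64(174))]
200 [(np.int64(656), np.int64(-198), np.int64(172)), (np.int64(666), np.int64(-193), np.int64(177)), (np.int64(659), np.int64(-188), np.int64(172)), (np.int64(660), np.int64(-184), np.int64(172)), (np.int64(659), np.int64(-181), np.int64(170))]
202 [(np.int64(657), np.int64(-199), np.int64(169)), (np.int64(658), np.int64(-192), np.int64(168)), (np.int64(659), np.int64(-188), np.int64(168)), (np.int64(658), np.int64(-185), np.int64(167)), (np.int64(634), np.int64(-177), np.int64(151))]
204 [(np.int64(636), np.int64(-196), np.int64(151)), (np.int64(643), np.int64(-190), np.int64(154)), (np.int64(637), np.
[... 1384 characters left out ...]
), np.int64(121)), (np.int64(640), np.int64(-192), np.int64(126)), (np.int64(637), np.int64(-188), np.int64(123)), (np.int64(636), np.int64(-184), np.int64(122)), (np.int64(637), np.int64(-180), np.int64(121))]
218 [(np.int64(631), np.int64(-199), np.int64(117)), (np.int64(630), np.int64(-191), np.int64(115)), (np.int64(631), np.int64(-187), np.int64(114)), (np.int64(633), np.int64(-183), np.int64(114)), (np.int64(634), np.int64(-180), np.int64(114))]
220 [(np.int64(633), np.int64(-199), np.int64(114)), (np.int64(632), np.int64(-192), np.int64(111)), (np.int64(632), np.int64(-188), np.int64(110)), (np.int64(631), np.int64(-184), np.int64(109)), (np.int64(628), np.int64(-179), np.int64(105))]
```

View pics/w8.png

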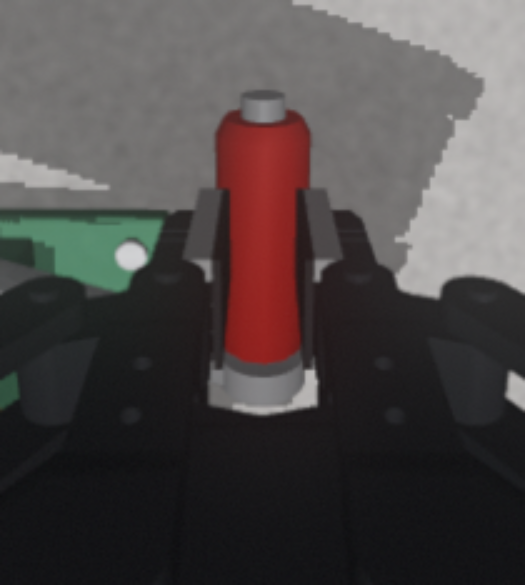

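View pics/s8.png

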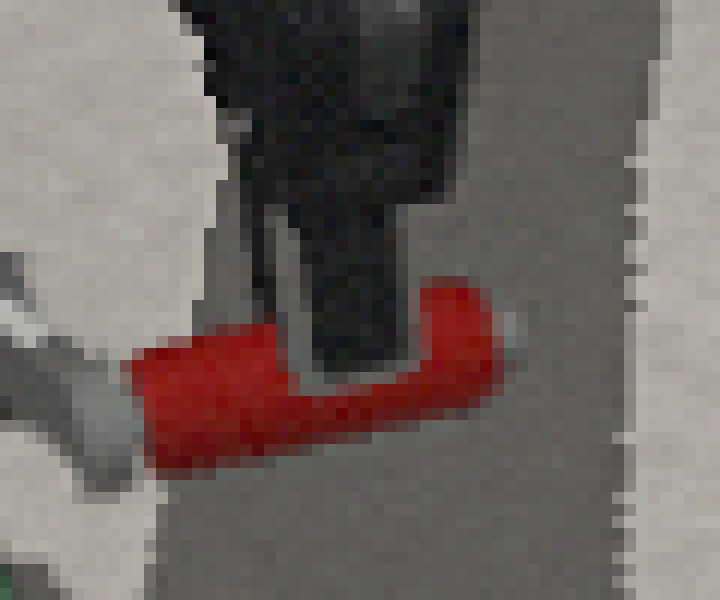

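The tips (about z 0.123) sit well above the handle's axis (0.117), so this is only a pinch on its upper part (width 14.6 mm). I'll open, go about 24 mm lower and regrip.

Run:
```python
from workcell import arm
from h import *
x,y=.619,-.187
arm.move_gripper(0.05)
g=arm.line_to([x,y,.086],rate=.1,guard=8)
print(g,arm.get_tcp_pos(),arm.get_ft_force())
arm.move_gripper(0.0)
print("w",arm.get_width(),arm.get_tcp_pos(),arm.get_ft_force(),arm.get_time_s())
im,d=arm.camera("scene"); cv2.imwrite("pics/s9.png",cv2.resize(im[160:240,125:215,::-1],None,fx=7,fy=7,interpolation=cv2.INTER_NEAREST))
p=arm.camera_params("wrist"); im,d=arm.camera("wrist"); cv2.imwrite("pics/w9.png",cv2.resize(im[150:384,150:360,::-1],None,fx=2.5,fy=2.5))
```

```text
False [ 0.61842446 -0.18681669  0.08520235] [ 0.73229075  0.02817639 -0.49962279]
w 0.02003825530185371 [ 0.61959778 -0.18708434  0.08666611] [ 1.75685178e+00 -1.65538239e-03  8.85495283e-01] 19.7
```

View pics/s9.png

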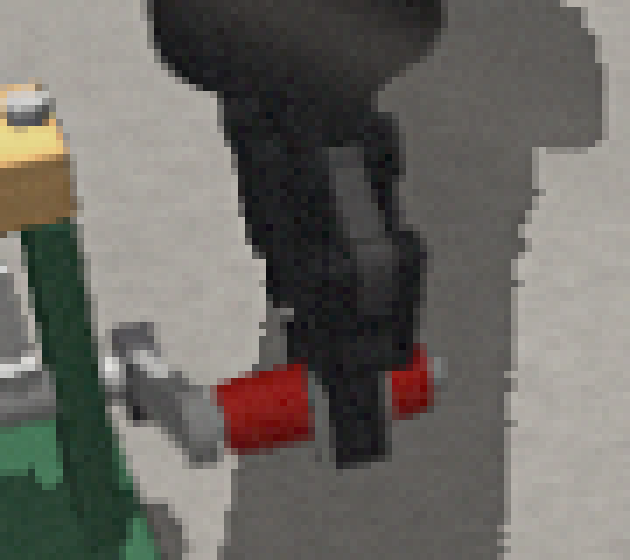

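View pics/w9.png

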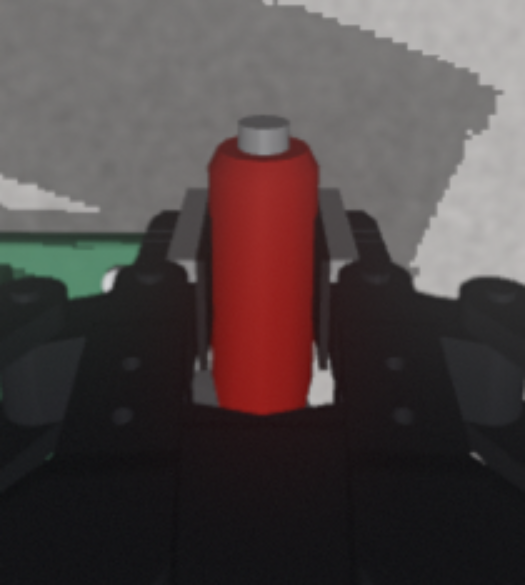

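The grip is now firm around the full diameter: width 20 mm, with the same -2 mm offset as on the block. I'll swing the lever along its arc in steps.

Run:
```python
from workcell import arm
from h import *
yaw=np.radians(2.6); ex=np.array([np.cos(yaw),np.sin(yaw),0])
t0=np.array([.619,-.187,.086]); a0=np.arcsin(.057/.13); C=lambda a:.13*(np.cos(a)*ex+np.sin(a)*np.array([0,0,1]))
for a in np.linspace(a0,np.pi/2,8)[1:6]:
    arm.line_to(t0+C(a)-C(a0),rate=.08)
    print(round(a,3),np.round(arm.get_tcp_pos(),4),np.round(arm.get_ft_force(),1),round(arm.get_width(),4))
print(arm.get_time_s())
im,d=arm.camera("scene"); cv2.imwrite("pics/s10.png",cv2.resize(im[130:290,40:240,::-1],None,fx=3.5,fy=3.5))
```

```text
0.613 [ 0.6094 -0.1875  0.1045] [ 4.8 -1.3  3.9] 0.0201
0.773 [ 0.5967 -0.188   0.1204] [6.7 0.5 5.7] 0.0201
0.933 [ 0.5814 -0.1886  0.1344] [ 6.1 -0.   7.6] 0.02
1.092 [ 0.564  -0.1893  0.1457] [ 6.6  0.2 10.8] 0.0197
1.252 [ 0.5451 -0.1901  0.1541] [ 5.   1.5 12.1] 0.0204
21.8417
```

View pics/s10.png

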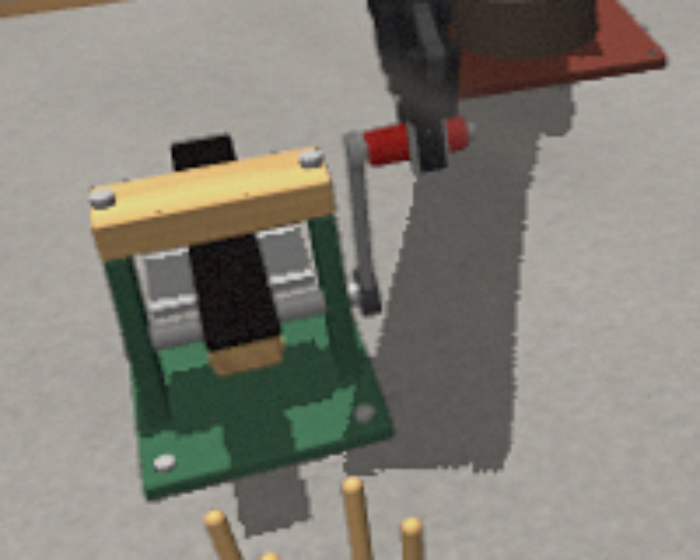

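Forces are small. There's a slight radial push of about 12 N, meaning the hand is 1–2 mm low, so I'll correct for that on the way to the top.

Run:
```python
from workcell import arm
from h import *
yaw=np.radians(2.6); ex=np.array([np.cos(yaw),np.sin(yaw),0])
t0=np.array([.619,-.187,.086]); a0=np.arcsin(.057/.13); C=lambda a:.13*(np.cos(a)*ex+np.sin(a)*np.array([0,0,1]))
for a,dz in ((1.411,.001),(np.pi/2,.0015)):
    arm.line_to(t0+C(a)-C(a0)+[0,0,dz],rate=.07)
    print(round(a,3),np.round(arm.get_tcp_pos(),4),np.round(arm.get_ft_force(),1),round(arm.get_width(),4))
arm.wait(.3); print(np.round(arm.get_ft_force(),1),arm.get_time_s())
for c in ("scene","top","wrist"):
    p=arm.camera_params(c); im,d=arm.camera(c); cv2.imwrite(f"pics/{c}11.png",im[:,:,::-1]); np.savez(f"{c}11.npz",d=d,**p)
    print(c,[(r["xy"],r["p"]) for r in arm.tip_of(c,"lever_grip")[:2]])
im=cv2.imread("pics/scene11.png"); cv2.imwrite("pics/s11.png",cv2.resize(im[130:290,40:240],None,fx=3.5,fy=3.5))
im=cv2.imread("pics/wrist11.png"); cv2.imwrite("pics/w11.png",cv2.resize(im[100:384,100:410],None,fx=2.,fy=2.))
```

```text
1.411 [ 0.5243 -0.1909  0.1596] [ 2.7  1.8 13.4] 0.0203
1.571 [ 0.5032 -0.1918  0.1615] [ 1.1  3.5 13.8] 0.0201
[ 1.8  3.8 14.7] 23.0917
scene [([154.5, 157.8], 0.49)]
top [([357.6, 234.2], 0.61)]
wrist [([259.2, 262.8], 0.55)]
```

View pics/s11.png

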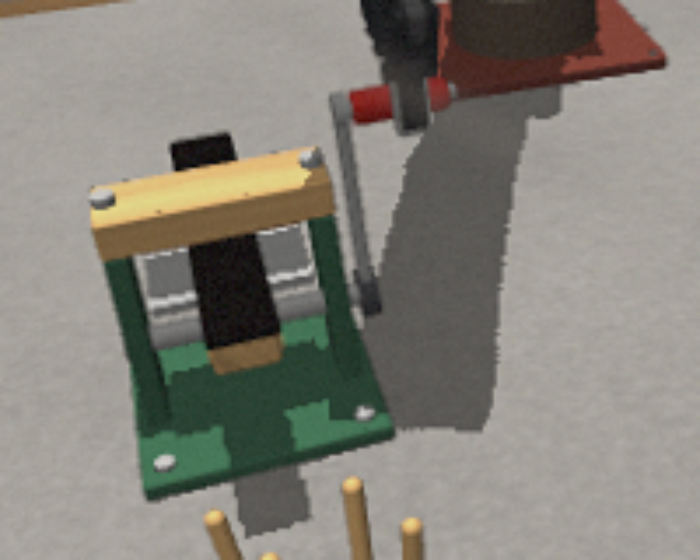

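View pics/w11.png

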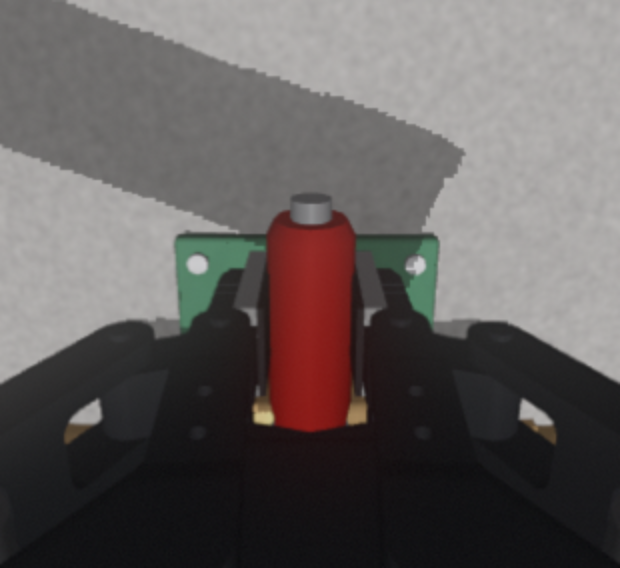

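View pics/top11.png

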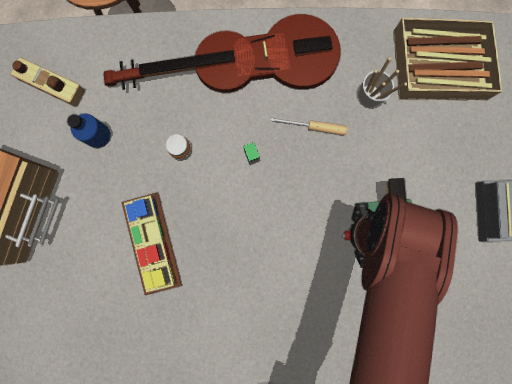

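The lever stands near vertical in the scene view, with the handle end at (340,105) and the hub at (368,298). As an independent check, I'll compare the handle's x with the press's centre line in the same wrist picture.

```bash
python3 - <<'E'
from h import *
from scipy.optimize import least_squares
f=np.load("wrist11.npz"); p={k:f[k] for k in f}; d=f["d"]; X=cloud(p,d); im=cv2.imread("pics/wrist11.png")
yaw=np.radians(2.6); ex=np.array([np.cos(yaw),np.sin(yaw)]); ey=np.array([-ex[1],ex[0]])
s=lambda u,v:(u/2+100-.25,v/2+100-.25)
b1=at_z(p,s(198,265),.014); b2=at_z(p,s(416,265),.014)
c1=at_z(p,s(176,236),.012); c2=at_z(p,s(438,236),.012)
print("bolts",b1,b2,"yaw",np.degrees(np.arctan2(*(b2-b1)[1::-1]))); print("corners",c1,c2)
print("press centre along ex: bolts",(b1+b2)[:2]@ex/2,"corners",(c1+c2)[:2]@ex/2)
hsv=cv2.cvtColor(im,cv2.COLOR_BGR2HSV); u,v=np.meshgrid(np.arange(512),np.arange(384))
m=(u>225)&(u<285)&(v>200)&(v<318)&(hsv[...,1]>130)&((hsv[...,0]<8)|(hsv[...,0]>172))&(d>0)
P=X[m]
def res(q):
    return np.hypot(P[:,:2]@ex+(P[:,:2]@ey+.2)*q[2]-q[0],P[:,2]-q[1])-.011
r=least_squares(res,[.5,.19,0],loss="soft_l1",f_scale=.001); print("handle ex coord",r.x, "n",m.sum(),"rms",np.sqrt(np.mean(r.fun**2)))
print("est pivot ex coord",np.array([.5023,-.1965])@ex)
# scene check
ps={k:np.load("scene11.npz")[k] for k in ("camera_matrix","D","R","t")}
piv=np.array([.5023,-.1965,.06]); off=np.r_[-.035*ey,0]
for a in (1.4,1.5,1.57,1.65,1.75):
    print(a,proj(ps,[piv+off,piv+off+.13*(np.cos(a)*np.r_[ex,0]+np.sin(a)*np.array([0,0,1]))]).round(1).tolist())
E
python3 -c "
import cv2
im=cv2.imread('pics/scene11.png');cv2.imwrite('pics/s12.png',cv2.resize(im[145:225,110:180],None,fx=7.4,fy=7.4,interpolation=cv2.INTER_NEAREST))"
```

```text
bolts [ 0.44040985 -0.25670774  0.014     ] [ 0.57081047 -0.25086268  0.014     ] yaw 2.566496936679778
corners [ 0.42708308 -0.23962798  0.012     ] [ 0.58258022 -0.23264535  0.012     ]
press centre along ex: bolts 0.49357721628778883 corners 0.4936000988344742
handle ex coord [ 0.49501921  0.1892635  -0.00632359] n 4288 rms 0.0036480219806763955
est pivot ex coord 0.4928690900384776
1.4 [[144.6, 212.0], [138.6, 165.2]]
1.5 [[144.6, 212.0], [137.4, 162.0]]
1.57 [[144.6, 212.0], [136.6, 160.1]]
1.65 [[144.6, 212.0], [135.7, 158.3]]
1.75 [[144.6, 212.0], [134.7, 156.6]]
```

View pics/s12.png

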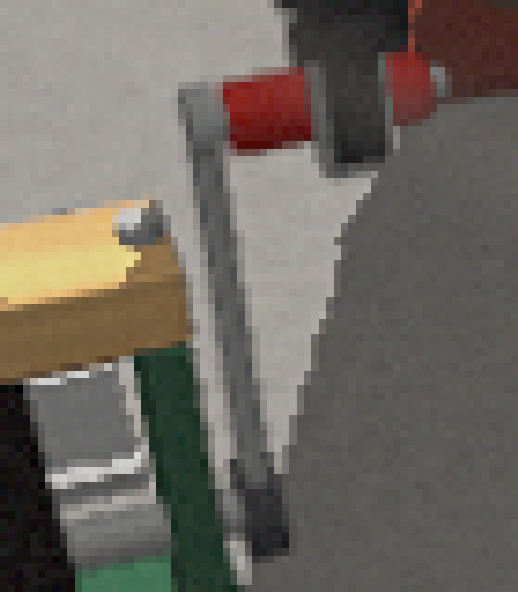

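The same-picture check puts the handle within about 1.5 mm of the press centre line, which is roughly 0.01 rad from straight up. The scene view agrees. I'll do a brief stability check and hand in.

Run:
```python
from workcell import arm
import numpy as np
arm.wait(.5)
print(np.round(arm.get_tcp_pos(),4),np.round(arm.get_ft_force(),1),arm.get_width(),np.abs(arm.get_dq()).max(),arm.get_time_s())
arm.close_job()
```

```text
[ 0.5034 -0.1918  0.1615] [ 0.7  2.7 14.2] 0.02003325819287273 0.0005613656294958353 23.8917
the job is handed in; nothing more can be done
```

The red block is back upright in its red pocket and released. The cam lever is at the top and was still held when I handed the job in at about 24 s; the job gives no verdict.

- **Red block:** after release its top read 89.7 mm above the bench, level with the blue and yellow blocks. Its tilt was about 0.002 rad.
- **Lever:** the handle sits within about 1.5 mm of the point above the pivot, roughly 0.01 rad from straight up. That assumes the pivot lies on the press's centre line, which an earlier estimate from the handle position supports to about 1 mm. The scene camera agrees, but only to about ±0.06 rad. The arm was still and the grip steady (width reading 20 mm) at hand-in.
- **Regrip:** my first grip on the handle caught only its upper part, because the fingertips sat about 24 mm higher than I had taken from the given overhang. I opened, went lower and gripped again before swinging the lever.
- **Unresolved force:** about 14 N of upward force remained at the wrist at the end. Raising the hand 1.5 mm did not reduce it. It is well below the limits.
- **Other items:** I didn't touch the other blocks, the jar or the screwdriver, and they looked unmoved in the last top view.

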